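# Shut the coffee-pod caddy and tuck its lid under the lip

### The job

With shut fingertips, fold the open lid of the white coffee-pod caddy down flat, then, still pressing it so that it does not spring up, push it along so that its free edge goes beneath the lip at the caddy's end, fully home, and draw the fingers away. Only push and press, gently: do not pinch the lid, do not lift the caddy or shove it about, and leave the jar, the stacked glass containers and the measuring spoons where they are.

Things in the scene. Friction and masses are not known exactly. Their poses are not given: they have to be found in the camera images.
- caddy: White plastic pod caddy: open-topped loose box 130 (x) x 104 (y) mm, side walls 68 mm high, rear wall 64 mm, about 0.9 kg, standing on the bar. Origin: centre of its underside; +x runs from the hinge end to the lip end. The front wall (x = +61 to +65 mm) rises to 82 mm and carries the lip. The pods inside (below 61 mm) are looks only.
- hinge (a point): Middle of the lid's hinge axis, which lies along the caddy's y, 72 mm above the bar, at caddy x = -58 mm when the hinge is at the back of its slots. Its axes are the caddy's.
- lid_edge (a point): Middle of the lid's free edge, in mid-thickness, 103 mm from the hinge axis. The lid is a white plate 4 mm thick and 94 mm wide, with the hinge axis in mid-thickness. Axes of the lid: x from hinge to free edge, z out of its outer face (up when shut).
- rib (a point): Foot of the push rib, at mid-width on the lid's outer face, 80 mm from the hinge axis. The rib is 6 mm thick (77 to 83 mm from the axis), 70 mm long across the lid and stands 10 mm out of the face. Axes as lid_edge. Pushing the rib towards the lip slides the lid.
- lip (a point): Middle of the lip's inner lower edge: caddy x = +49 mm, 78 mm above the bar. The lip is a 4 mm thick ledge (top 82 mm above the bar) over the full width, overhanging the box from x = +65 back to +49 mm. Axes of the caddy.
- lid (a joint): Lid angle, rad: 0 flat (stop; top face 74 mm above the bar), 1.57 upright, up to 2.1 leaning out away from the lip. Starts 1.1 to 1.9. 1 to 2 N at the lid folds it. It stays where left from about 0.7 to 1.95, but pressed flatter and let go it springs up to about 0.6, unless its edge is under the lip. The lip blocks the lid: fold it with the hinge at the back, then slide it in flat.
- runner (a joint): Slide of the lid and its hinge along the slots towards the lip, in m: 0 at the back (start; the free edge of a flat lid is then 4 mm short of the lip), 0.004 edge at the lip, 0.014 fully home (a stop; edge 10 mm beneath the lip). About 2 N of friction, no spring.
- jar: Bystander: grey ceramic jar with wooden lid, 92 mm across, 128 mm high; origin at the centre of its underside.
- box_low: Bystander: lower glass container with clip lid, 144 x 114 x 56 mm; origin at the centre of its underside.
- box_top: Bystander: same container stacked on the first, top 112 mm above the bar; origin at the centre of its underside.
- spoons: Bystander: three fanned aluminium measuring spoons on a ring, lying flat, 12 mm high; origin at the ring; they reach 135 mm along its x, within 17 degrees of it.
Mind the look-alikes: they are no part of the job. What is shaped like the caddy but turquoise or yellow is not meant.

How it is judged:
By the outcome, as a careful person would: the job done as asked, in the order asked, and still so for the second after the job is handed in, with the robot touching nothing.
It also fails if it takes over 38 s, if anything falls off the work surface, if the arm or the gripper's body presses on something with over 40 N, if the wrist force passes 120 N, or if a joint passes its speed limit or range.

### The arm

A 6-joint arm with a two-finger parallel gripper is mounted at the origin on the work surface. World frame = base frame: x ahead of the robot, y to its left, z up, the work surface at z = 0. Lengths are in m, angles in rad, forces in N, time in s.
With the tool pointing down it reaches from about 0.375 to 0.975 m from the base axis. Payload 3.8 kg.
Tool frame: the origin (TCP) lies between the finger pads; the fingertips stand 17 mm ahead of it and the grasp point (between the pads) lies 2 mm behind it; y points along the fingers, z is the direction in which the jaws open and shut, and the axes are right-handed (so a half turn about y gives the same grasp; the last joint's range is limited). The gripper opens to 85 mm and grips with 20 to 120 N. Pads are 22 mm wide; open, the fingers measure 114 mm over their backs; the gripper's body (76 mm by 85 mm) begins 54 mm behind the grasp point. The pads swing forward as they close: fully open they stand 13 mm farther back than shut.
Start: joints at [-1.142, 0.264, 1.604, -0, 1.274, -0.037], TCP at [0.303, -0.603, 0.248] pointing down, gripper open.
Joint ranges: [-2.63, 2.63], [-0.94, 2.18], [0.31, 2.57], [-1.31, 4.45], [0, 2.66], [-2.55, 2.55]. Speed limits (rad/s): [2.57, 2.57, 3.14, 3.14, 3.14, 3.14].

### API

Orientations are given as a rotation vector (axis times angle).
In Python, from workcell import bot, eyes, nets gives the robot as it stands. The module is installed in compiled form; this text tells all that it offers.
- The arm moves only by the tool jog_arm, never from a script. Its arguments are lists of equal length, an entry for each row: "turn": the turn, a rotation vector about the tool's x, y, z in rad, a list of three; "slide": the shift along the tool's x, y, z in mm, a list of three; "grip": the opening in per cent of the stroke, from 0 (shut) to 100 (fully open). A call has 1 to 5 rows; each row shifts and turns the commanded pose from where the row before left it, along the tool's axes as they then stand; what a row does not reach is not made up. A row lasts 1/10 s, in which the tool goes at most 50 mm and 8.59 degrees, less where a joint would pass 70% of its speed; a pose out of reach is approached as far as the arm can. A call with a gripper value outside its range is refused whole. The fingers move at their own pace and stop on an object; "newtons" is the grip in N (left out, the last holds). Time passes only in rows, so rows that do not move let the fingers close. It gives the time, the measured TCP pose, the force and the opening at its end, in the units of the state.
- bot.read_state(): the state, without advancing time (a new reading comes with each control period).
- eyes.read_camera(name): name is "scene" or "top" or "wrist"; returns a dict with "img" (420x560x3 uint8, red, green, blue), "depth" (420x560 float32, m along the optical axis (not along the pixel's ray), 0 where there is no reading), "intrinsics" (3x3 intrinsics, pixels), "position" and "rotation" of the camera in the world. Camera axes: x right, y down, z forward; pixel columns grow to the right and rows downward; lengths in m; the calibration is good to about 2 mm. A picture is of the moment at which its call begins.
- bot.finish_job(): hands the job in, once; it reports no verdict.
Trained networks look in a picture, given as the dict that the camera call returned (one of the last four; its "shot" number tells which), for a name from the list of things; names that differ only in an ending like _2 or _b are one class to them, and where a whole thing is asked for, a point or a joint stands for the part that bears it (a point fixed in the world has none). Each returns a list of dicts, best first, with "conf" (0 to 1); they miss things now and then, are a little off and sometimes report something else, mostly with a low value. They report only what shows in the picture. A call takes as long as a camera call. They do not tell look-alikes from the thing itself.
- nets.search_frame(thing, picture): "xyz" ([x, y, z] in m, in the coordinates of the camera as it stood for that picture, good to about 4 mm: the middle of the surface that is visible of it).
The state is a dict: "time": time; "q": joint angles; "joint_vel": joint speeds; "joint_torque": joint torques, N m; "tool_pos": TCP position; "tcp_rot": TCP orientation; "wrist_force": force on the tool from outside, world axes, zero at the start; "torque": the same for the moment, N m; "width": opening from 0.0 (shut) to 1.0 (fully open).
Only numpy, scipy, OpenCV 4.12 (cv2) and the standard library are available. Lean on these libraries where they do the work, as an engineer would, in place of code of your own. Each camera call takes 0.05 s, during which the arm holds its last target.

## Working session

There is one attempt and no reset: what is moved stays moved. The work goes in short steps, Python scripts to look and compute and a tool call to move; the robot and the scene stay as the last step left them, time stands still between calls to the robot, and variables do not carry over. Pictures are saved under pics/ and viewed, and the job is handed in when it is done.

Besides the shell and the picture viewer there is one more tool, called after "Call:" as name(argument=value, ...), one argument or row to a line, values as JSON. jog_arm: Moves the arm, as the interface text tells. Its arguments: {"type":"object","properties":{"turn":{"type":"array"},"slide":{"type":"array"},"grip":{"type":"array"},"newtons":{"type":"number"}},"required":["turn","slide","grip"]}

```bash
mkdir -p pics
cat > h.py <<'E'
import numpy as np, cv2
from workcell import bot, eyes, nets
from scipy.spatial.transform import Rotation as R
def save(p,n): cv2.imwrite('pics/'+n+'.png', cv2.cvtColor(p["img"],cv2.COLOR_RGB2BGR))
def c2w(p,x): 
    return np.asarray(p["rotation"])@np.asarray(x)+np.asarray(p["position"])
def cloud(p):
    d=p["depth"];K=np.asarray(p["intrinsics"]);v,u=np.mgrid[:d.shape[0],:d.shape[1]]
    X=np.stack([(u-K[0,2])/K[0,0]*d,(v-K[1,2])/K[1,1]*d,d],-1)
    return X@np.asarray(p["rotation"]).T+np.asarray(p["position"])
E
python3 - <<'E'
from h import *
s=bot.read_state();print({k:np.round(v,3) for k,v in s.items()}, R.from_rotvec(s["tcp_rot"]).as_matrix().round(2))
for n in("scene","top"):
    p=eyes.read_camera(n);save(p,n+'0');print(n,np.shape(p["rotation"]),np.round(p["position"],3))
    for t in ("caddy","lid_edge","rib","hinge","lip","lid","jar","box_top","spoons"):
        print(t,[(round(r["conf"],2),c2w(p,r["xyz"]).round(3)) for r in nets.search_frame(t,p)])
E
```

```text
{'time': np.float64(0.0), 'q': array([-1.142,  0.265,  1.605, -0.   ,  1.274, -0.037]), 'joint_vel': array([-0.001, -0.   ,  0.   ,  0.   ,  0.001, -0.002]), 'joint_torque': array([-0.0000e+00, -5.1511e+01, -3.6732e+01,  0.0000e+00,  1.3000e-02,
       -0.0000e+00]), 'tool_pos': array([ 0.303, -0.602,  0.247]), 'tcp_rot': array([-0.466,  1.965, -1.96 ]), 'wrist_force': array([ 0.518, -0.499, -0.217]), 'torque': array([-0.054, -0.03 , -0.038]), 'width': np.float64(0.999)} [[-0.89 -0.    0.45]
 [-0.45  0.   -0.89]
 [-0.   -1.   -0.  ]]
scene (3,) [ 1.09  -0.592  0.963]
caddy [(0.84, array([ 1.436, -0.246,  1.309])), (0.83, array([ 1.375, -0.307,  1.248])), (0.62, array([ 0.895, -0.787,  0.768]))]
lid_edge [(0.92, array([ 1.381, -0.301,  1.254])), (0.72, array([ 0.909, -0.773,  0.782])), (0.7, array([ 1.541, -0.14 ,  1.415])), (0.65, array([ 1.546, -0.136,  1.419]))]
rib [(0.96, array([ 0.897, -0.785,  0.77 ])), (0.89, array([ 1.561, -0.12 ,  1.435])), (0.72, array([ 1.387, -0.295,  1.26 ]))]
hinge [(0.88, array([ 1.376, -0.305,  1.25 ])), (0.64, array([ 1.542, -0.139,  1.416])), (0.58,
[... 638 characters left out ...]
.068]))]
rib [(0.8, array([-0.072, -0.509,  0.584])), (0.66, array([-0.209, -0.646,  0.447])), (0.63, array([ 0.414, -0.022,  1.07 ]))]
hinge [(0.92, array([-0.069, -0.505,  0.588])), (0.76, array([ 0.412, -0.024,  1.069])), (0.55, array([-0.241, -0.677,  0.416]))]
lip [(0.74, array([ 0.305, -0.132,  0.961])), (0.73, array([-0.072, -0.508,  0.585])), (0.68, array([-0.186, -0.622,  0.47 ])), (0.35, array([-0.363, -0.799,  0.294]))]
lid [(0.68, array([-0.078, -0.514,  0.579])), (0.59, array([ 0.416, -0.02 ,  1.072]))]
jar [(0.94, array([0.876, 0.44 , 1.533]))]
box_top [(0.79, array([-0.525, -0.961,  0.132]))]
spoons [(0.65, array([1.261, 0.825, 1.917])), (0.5, array([ 0.287, -0.15 ,  0.943]))]
```

Rotation is a rotation vector; fix the helper.

```bash
sed -i 's/np.asarray(p\["rotation"\])/R.from_rotvec(p["rotation"]).as_matrix()/' h.py
python3 - <<'E'
from h import *
for n in("scene","top"):
    p=eyes.read_camera(n);save(p,n+'1');np.savez(n+'1.npz',c=cloud(p),img=p["img"])
    K=p["intrinsics"]
    for t in ("caddy","lid_edge","rib","hinge","lip","jar","box_top","spoons"):
        print(t,[(round(r["conf"],2),c2w(p,r["xyz"]).round(3),(np.asarray(K)@r["xyz"]/r["xyz"][2])[:2].round()) for r in nets.search_frame(t,p)])
E
```

```text
caddy [(0.74, array([ 0.698, -0.145,  0.075]), array([264., 290.])), (0.74, array([0.84 , 0.047, 0.074]), array([367., 265.])), (0.72, array([0.612, 0.035, 0.061]), array([283., 226.]))]
lid_edge [(0.76, array([0.83 , 0.075, 0.076]), array([370., 254.])), (0.66, array([0.565, 0.047, 0.133]), array([270., 194.])), (0.59, array([ 0.694, -0.134,  0.076]), array([266., 285.]))]
rib [(0.93, array([0.832, 0.07 , 0.072]), array([369., 257.])), (0.88, array([0.562, 0.044, 0.129]), array([268., 196.])), (0.67, array([ 0.69 , -0.133,  0.076]), array([265., 284.]))]
hinge [(0.82, array([0.826, 0.075, 0.072]), array([368., 254.])), (0.81, array([0.57 , 0.044, 0.129]), array([271., 197.])), (0.64, array([ 0.693, -0.135,  0.074]), array([266., 286.]))]
lip [(0.97, array([ 0.701, -0.144,  0.075]), array([266., 290.])), (0.94, array([0.609, 0.032, 0.056]), array([281., 227.])), (0.67, array([0.842, 0.052, 0.075]), array([369., 263.]))]
jar [(0.82, array([0.662, 0.328, 0.087]), array([363., 162.]))]
box_top [(0.93, array([ 0.629, -0.352,  0.118]), array([169., 331.]))]
spoons [(0.91, array([0.335, 0.
[... 590 characters left out ...]
, 126.])), (0.6, array([0.559, 0.042, 0.154]), array([266., 231.]))]
hinge [(0.85, array([0.83 , 0.075, 0.076]), array([253., 125.])), (0.72, array([ 0.696, -0.139,  0.071]), array([343., 177.])), (0.55, array([0.561, 0.044, 0.153]), array([265., 230.]))]
lip [(0.94, array([0.826, 0.072, 0.075]), array([254., 127.])), (0.92, array([ 0.674, -0.13 ,  0.075]), array([340., 186.])), (0.82, array([0.626, 0.048, 0.058]), array([265., 208.]))]
jar [(0.77, array([0.645, 0.343, 0.108]), array([136., 199.]))]
box_top [(0.57, array([ 0.617, -0.347,  0.114]), array([441., 204.]))]
spoons [(0.9, array([0.332, 0.211, 0.007]), array([200., 335.])), (0.35, array([0.558, 0.044, 0.157]), array([265., 231.]))]
```

View pics/scene0.png

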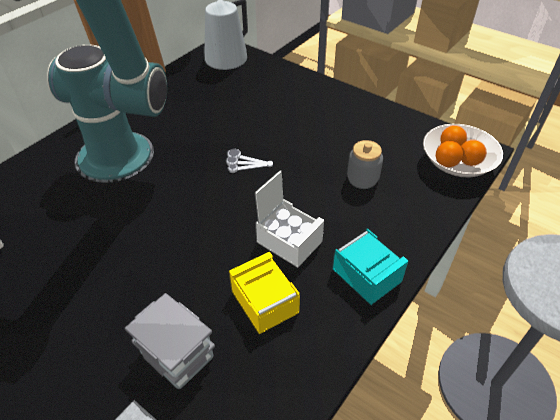

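View pics/top0.png

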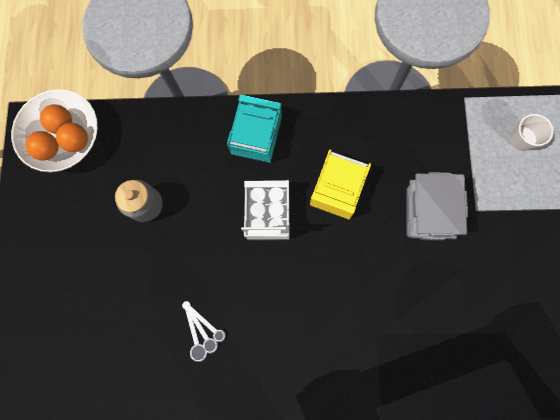

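The white caddy is at about (264,208) in the top view. The lid stands up at its robot-side end (row ~230), and the lip is at the far end (row ~183). The yellow and turquoise ones are look-alikes. Next I fit the caddy's pose.

Run:
```python
from h import *
import itertools
for n in("top1","scene1"):
    f=np.load(n+'.npz');c=f['c'];im=f['img'].astype(int)
    m=(abs(c[...,0]-.6)<.12)&(abs(c[...,1]-.045)<.085)&(im.max(-1)-im.min(-1)<40)&(im.min(-1)>60)
    def rep(nm,q):
        P=c[q]; 
        if len(P)<5: print(nm,len(P));return
        r=cv2.minAreaRect((P[:,:2]*1000).astype(np.float32));print(n,nm,len(P),P.mean(0).round(4),r,np.quantile(P[:,2],[.05,.5,.95]).round(4))
    z=c[...,2]
    rep('all>30',m&(z>.03)); rep('rim',m&(z>.062)&(z<.086)); rep('front',m&(z>.0765)&(z<.088)&(c[...,0]>.63)); rep('lid',m&(z>.095))
    P=c[m&(z>.095)]
    if len(P)>10:
        q=P-P.mean(0);u,s,v=np.linalg.svd(q,full_matrices=0);print(s,v.round(3))
        print('top',P[P[:,2]>P[:,2].max()-.008].mean(0),P[:,2].max(),P[:,1].min(),P[:,1].max())
    P=c[m&(z>.0765)&(z<.088)&(c[...,0]>.62)]
    print(P.min(0),P.max(0))
    if len(P)>10:
        a=np.polyfit(P[:,1],P[:,0],1);print('front line',a)
im=cv2.imread('pics/top1.png')[165:255,220:310];cv2.imwrite('pics/topz.png',cv2.resize(im,(600,600),interpolation=cv2.INTER_CUBIC))
im=cv2.imread('pics/scene1.png')[165:275,240:340];cv2.imwrite('pics/scz.png',cv2.resize(im,(545,600),interpolation=cv2.INTER_CUBIC))
```

```text
top1 all>30 1883 [0.6198 0.0473 0.0777] ((621.3046264648438, 46.50894546508789), (141.11062622070312, 103.8145751953125), 0.019560812041163445) [0.0343 0.061  0.1668]
top1 rim 512 [0.6513 0.0474 0.0743] ((626.4244384765625, 47.140499114990234), (102.57608032226562, 131.5332794189453), 88.84288787841797) [0.0623 0.0784 0.0833]
top1 front 278 [0.6821 0.0441 0.081 ] ((682.4161987304688, 45.5671272277832), (101.7244873046875, 16.442989349365234), 89.39114379882812) [0.0779 0.0808 0.0842]
top1 lid 318 [0.559  0.0463 0.1584] ((557.6864624023438, 46.64070510864258), (93.05868530273438, 12.774908065795898), 88.93397521972656) [0.1399 0.1551 0.1749]
[0.45148058 0.24489607 0.06614887] [[ 0.018  1.     0.005]
 [-0.082  0.007 -0.997]
 [-0.996  0.017  0.082]]
top [0.56253433 0.04577863 0.17351492] 0.17783004768996014 4.3290344302775174e-05 0.09307891751481266
[ 0.67373011 -0.005375    0.07667917] [0.69032326 0.09646409 0.08615187]
front line [0.00443274 0.68186544]
scene1 all>30 3180 [0.6125 0.0412 0.0778] ((623.893798828125, 44.8880729675293), (107.73355102539062, 133.6978759765625), 89.03032684326172) [0.0343 0.063  0.1619]
scene1 rim 907 [0.636  0.0417 0.0728] ((625.2915649414062, 45.058311462402344), (107.53702545166016, 130.06314086914062), 88.34971618652344) [0.0623 0.0723 0.0843]
scene1 front 264 [0.6822 0.0438 0.0821] ((680.7576904296875, 44.36806869506836), (105.71580505371094, 19.09239387512207), 88.30599212646484) [0.0779 0.0824 0.0851]
scene1 lid 719 [0.5641 0.0443 0.1383] ((563.0821533203125, 47.67228317260742), (100.31571960449219, 11.397034645080566), 89.7083969116211) [0.0995 0.1393 0.1744]
[0.74549061 0.65452874 0.03418904] [[-0.013 -0.999 -0.038]
 [-0.056 -0.037  0.998]
 [ 0.998 -0.015  0.056]]
top [0.56185075 0.04494866 0.17434234] 0.17890257894934625 -0.0024780311255193643 0.09783581081202908
[ 0.6718807  -0.00874894  0.07650382] [0.69116557 0.09732722 0.08670405]
front line [0.00587134 0.68192056]
```

View pics/topz.png

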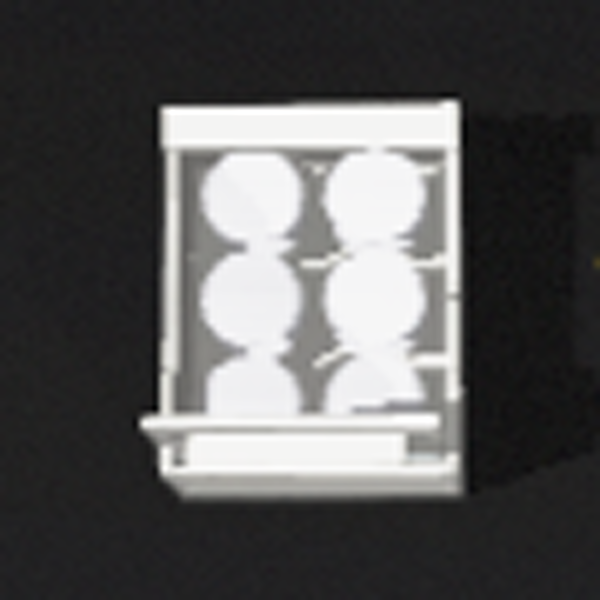

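View pics/scz.png

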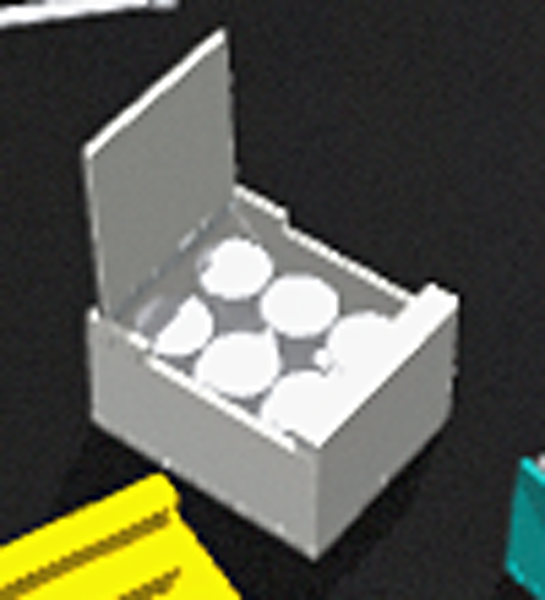

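The caddy fit gives centre about (0.6255, 0.0455), yaw about -0.8° and the hinge at x≈0.567. The lid is at about 1.6 rad with the rib facing the robot. I shut the fingers first and square the tool to the caddy.

Call:
jog_arm(
  turn=[
    [0, 0.118, 0],
    [0, 0.118, 0],
    [0, 0.118, 0],
    [0, 0.118, 0],
    [0, 0, 0],
  ],
  slide=[
    [0, 0, 0],
    [0, 0, 0],
    [0, 0, 0],
    [0, 0, 0],
    [0, 0, 0],
  ],
  grip=[0, 0, 0, 0, 0],
  newtons=30,
)

```text
time: 2.4
tool_pos: [0.3031, -0.6031, 0.2483]
tcp_rot: [-0.007, -2.218, 2.218]
wrist_force: [-0.2, 0.3, 0.6]
width: 0.14
```

```bash
cat > st.py <<'E'
from h import *
s=bot.read_state();M=R.from_rotvec(s["tcp_rot"]).as_matrix()
print(s["time"],s["tool_pos"].round(4) if hasattr(s["tool_pos"],'round') else s["tool_pos"],np.round(s["wrist_force"],2),s["width"],np.round(s["q"],2));print(M.round(3))
import sys
if len(sys.argv)>3: print('slide mm',(M.T@(np.array(list(map(float,sys.argv[1:4])))-s["tool_pos"])*1000).round(1))
E
python3 st.py 0.5 0.046 0.248
```

```text
2.4 [ 0.3031 -0.6031  0.2483] [-0.24  0.27  0.6 ] 0.14042993195743272 [-1.14  0.26  1.6  -0.    1.27  0.44]
[[-1.    -0.    -0.007]
 [ 0.007  0.    -1.   ]
 [ 0.    -1.    -0.   ]]
slide mm [-1.926e+02  3.000e-01 -6.503e+02]
```

Call:
jog_arm(
  turn=[
    [0, 0, 0],
    [0, 0, 0],
    [0, 0, 0],
    [0, 0, 0],
    [0, 0, 0],
  ],
  slide=[
    [-14, 0, -46],
    [-14, 0, -46],
    [-14, 0, -46],
    [-14, 0, -46],
    [-14, 0, -46],
  ],
  grip=[0, 0, 0, 0, 0],
)

```text
time: 2.9
tool_pos: [0.3748, -0.3718, 0.2484]
tcp_rot: [-0.005, -2.22, 2.22]
wrist_force: [1.3, 0.1, -0.0]
width: 0.003
```

Call:
jog_arm(
  turn=[
    [0, 0, 0],
    [0, 0, 0],
    [0, 0, 0],
    [0, 0, 0],
    [0, 0, 0],
  ],
  slide=[
    [-14, 0, -46],
    [-14, 0, -46],
    [-14, 0, -46],
    [-14, 0, -46],
    [-14, 0, -46],
  ],
  grip=[0, 0, 0, 0, 0],
)

```text
time: 3.4
tool_pos: [0.4463, -0.1421, 0.2487]
tcp_rot: [-0.005, -2.22, 2.221]
wrist_force: [-0.0, 0.4, -0.7]
width: -0.004
```

Call:
jog_arm(
  turn=[
    [0, 0, 0],
    [0, 0, 0],
    [0, 0, 0],
    [0, 0, 0],
    [0, 0, 0],
  ],
  slide=[
    [-14, 0, -46],
    [-14, 0, -46],
    [-14, 0, -46],
    [-14, 0, -46],
    [0, 0, 0],
  ],
  grip=[0, 0, 0, 0, 0],
)

```text
time: 3.9
tool_pos: [0.5043, 0.0448, 0.2487]
tcp_rot: [-0.002, 2.222, -2.217]
wrist_force: [0.1, -0.5, 0.7]
width: 0.002
```

```bash
python3 st.py 0.515 0.046 0.178
python3 - <<'E'
from h import *
p=eyes.read_camera("wrist");save(p,"w1");p=eyes.read_camera("scene");save(p,"s2")
a=cv2.imread('pics/w1.png');b=cv2.imread('pics/s2.png')[40:300,180:440];cv2.imwrite('pics/m2.png',np.hstack([cv2.resize(a,(400,300)),cv2.resize(b,(300,300))]))
E
```

```text
3.9 [0.5043 0.0448 0.2487] [ 0.07 -0.46  0.71] 0.001859801178817195 [ 0.04 -0.06  1.96  0.    1.24  1.6 ]
[[-1.     0.001  0.003]
 [-0.003  0.002 -1.   ]
 [-0.001 -1.    -0.002]]
slide mm [-10.6  70.7  -1. ]
```

View pics/m2.png

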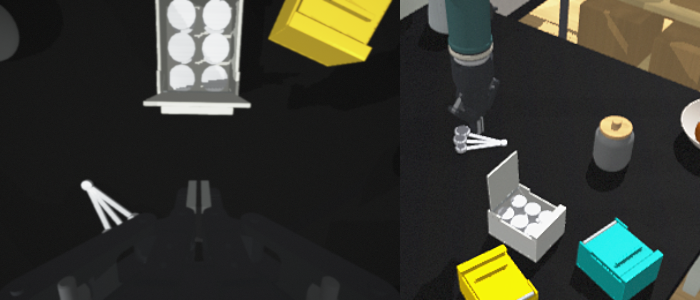

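Wrist view: the lid is ahead of the shut fingers (columns 145–250, row ~100) and centred on them. I lower behind it.

Call:
jog_arm(
  turn=[
    [0, 0.015, 0],
    [0, 0, 0],
    [0, 0, 0],
    [0, 0, 0],
  ],
  slide=[
    [0, 25, 0],
    [0, 25, 0],
    [-5, 21, -1],
    [-6, 0, 0],
  ],
  grip=[0, 0, 0, 0],
)

```text
time: 4.4
tool_pos: [0.5112, 0.0387, 0.1739]
tcp_rot: [-0.017, -2.206, 2.208]
wrist_force: [-0.9, 0.2, -0.3]
width: 0.003
```

Call:
jog_arm(
  turn=[
    [0, 0, 0],
    [0, 0, 0],
    [0, 0, 0],
  ],
  slide=[
    [-10, 0, 0],
    [-10, 0, 0],
    [-5, 0, 0],
  ],
  grip=[0, 0, 0],
)

```text
time: 4.7
tool_pos: [0.5417, 0.0394, 0.1792]
tcp_rot: [-0.028, -2.212, 2.212]
wrist_force: [0.3, 0.5, 1.1]
width: -0.001
```

Call:
jog_arm(
  turn=[
    [0, 0, 0],
    [0, 0, 0],
    [0, 0, 0],
  ],
  slide=[
    [-5, 0, 0],
    [-5, 0, 0],
    [-5, 0, 0],
  ],
  grip=[0, 0, 0],
)

```text
time: 5.0
tool_pos: [0.5545, 0.0397, 0.1775]
tcp_rot: [-0.023, -2.211, 2.211]
wrist_force: [0.0, 0.2, 0.4]
width: 0.0
```

```bash
python3 st.py
cat > look.py <<'E'
from h import *
import sys
n=sys.argv[1]
p=eyes.read_camera("wrist");a=p["img"];q=eyes.read_camera("scene");b=q["img"]
np.savez('l.npz',c=cloud(q),img=b)
b=cv2.resize(b[120:300,190:370],(400,400),interpolation=cv2.INTER_CUBIC)
im=np.hstack([cv2.resize(a,(400,400)),b]);cv2.imwrite(f'pics/{n}.png',im[...,::-1])
E
python3 look.py l3
```

```text
5.0 [0.5545 0.0397 0.1775] [0.05 0.22 0.35] 7.331702733409387e-06 [0.03 0.1  1.94 0.   1.11 1.62]
[[-1.     0.    -0.021]
 [ 0.021  0.    -1.   ]
 [-0.    -1.    -0.   ]]
```

View pics/l3.png

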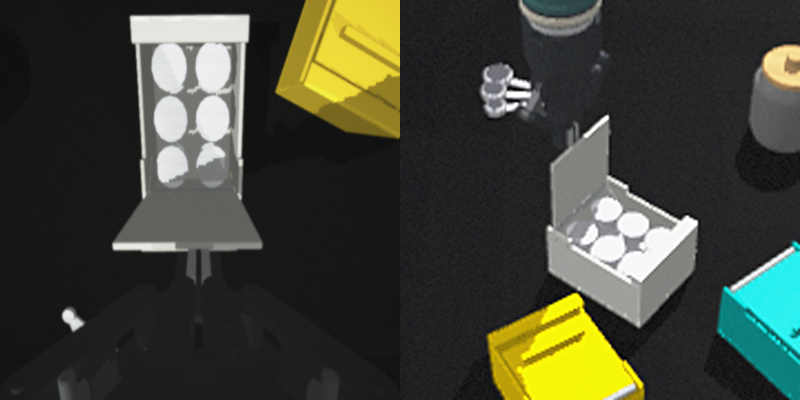

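Call:
jog_arm(
  turn=[
    [0, 0, 0],
    [0, 0, 0],
    [0, 0, 0],
    [0, 0, 0],
  ],
  slide=[
    [-4, 0, -3],
    [-5, 0, -2],
    [-8, 0, 0],
    [-8, 1, 0],
  ],
  grip=[0, 0, 0, 0],
)

```text
time: 5.5
tool_pos: [0.5799, 0.0443, 0.1764]
tcp_rot: [-0.023, -2.211, 2.211]
wrist_force: [-0.6, 0.9, -0.2]
width: -0.001
```

Call:
jog_arm(
  turn=[
    [0, 0, 0],
    [0, 0, 0],
    [0, 0, 0],
    [0, 0, 0],
  ],
  slide=[
    [-8, 2, 0],
    [-8, 4, 0],
    [-6, 3, 0],
    [0, 0, 0],
  ],
  grip=[0, 0, 0, 0],
)

```text
time: 5.9
tool_pos: [0.6019, 0.0435, 0.1665]
tcp_rot: [-0.023, -2.21, 2.21]
wrist_force: [-0.8, 1.4, -0.3]
width: 0.001
```

```bash
python3 st.py; python3 look.py l4
```

```text
5.9 [0.6019 0.0435 0.1665] [-0.81  1.35 -0.32] 0.0011703604667069683 [ 0.03  0.19  1.85 -0.    1.1   1.62]
[[-1.    -0.001 -0.021]
 [ 0.021 -0.    -1.   ]
 [ 0.001 -1.     0.   ]]
```

View pics/l4.png

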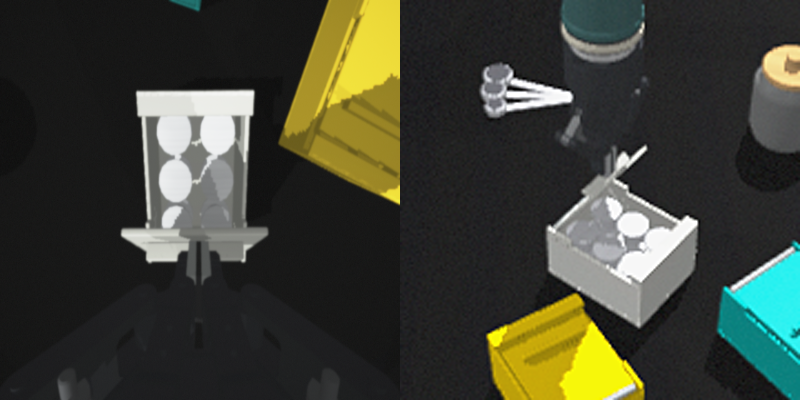

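The lid is folding; in the wrist view the rib sits just ahead of the fingertips at row ~250. I estimate its angle from depth.

```bash
cat > ang.py <<'E'
from h import *
p=eyes.read_camera("scene");c=cloud(p);im=p["img"].astype(int)
w=(abs(c[...,1]-.045)<.06)&(im.max(-1)-im.min(-1)<40)&(im.min(-1)>110)&(c[...,0]>.55)&(c[...,0]<.70)
P=c[w&(c[...,2]>.086)]
print(len(P))
if len(P): 
    for y in ((-.01,.02),(.065,.1)):
        Q=P[(P[:,1]>y[0])&(P[:,1]<y[1])]
        print(y,len(Q))
        if len(Q)>4:
            t=Q[Q[:,2]>np.quantile(Q[:,2],.85)].mean(0);print('top',t.round(4),'maxz',Q[:,2].max().round(4),'theta',np.arctan2(t[2]-.072,t[0]-.5675).round(3))
P=c[w&(c[...,2]>.0765)&(c[...,2]<.088)&(c[...,0]>.66)];print('lip',P.mean(0).round(4),P.min(0).round(4),P.max(0).round(4),np.polyfit(P[:,1],P[:,0],1).round(4))
E
python3 ang.py
```

```text
852
(-0.01, 0.02) 245
top [ 0.5671 -0.0042  0.5311] maxz 0.5399 theta 1.572
(0.065, 0.1) 148
top [0.5894 0.0956 0.5382] maxz 0.543 theta 1.524
lip [0.6822 0.0436 0.0822] [ 0.6719 -0.0102  0.0766] [0.6903 0.0977 0.0878] [0.0058 0.682 ]
```

Call:
jog_arm(
  turn=[
    [0, 0, 0],
    [0, 0, 0],
    [0, 0, 0],
    [0, 0, 0],
  ],
  slide=[
    [-6, 3, -1],
    [-6, 4, -1],
    [-5, 5, 0],
    [0, 0, 0],
  ],
  grip=[0, 0, 0, 0],
)

```text
time: 6.45
tool_pos: [0.62, 0.0452, 0.1555]
tcp_rot: [-0.026, -2.212, 2.212]
wrist_force: [0.7, -0.2, 1.4]
width: 0.002
```

```bash
sed -i 's/>.086)\]/>.086)\&(c[...,2]<.19)]/' ang.py; python3 st.py; python3 ang.py; python3 look.py l5
```

```text
6.45 [0.62   0.0452 0.1555] [ 0.74 -0.22  1.43] 0.002430806059004782 [ 0.03  0.23  1.82 -0.    1.09  1.62]
[[-1.     0.003 -0.021]
 [ 0.021 -0.    -1.   ]
 [-0.003 -1.    -0.   ]]
366
(-0.01, 0.02) 127
top [0.6378 0.0083 0.1447] maxz 0.1483 theta 0.802
(0.065, 0.1) 68
top [0.6394 0.0808 0.1455] maxz 0.147 theta 0.796
lip [0.6819 0.0438 0.082 ] [ 0.6714 -0.0072  0.0766] [0.6908 0.0987 0.0866] [0.0074 0.6816]
```

View pics/l5.png

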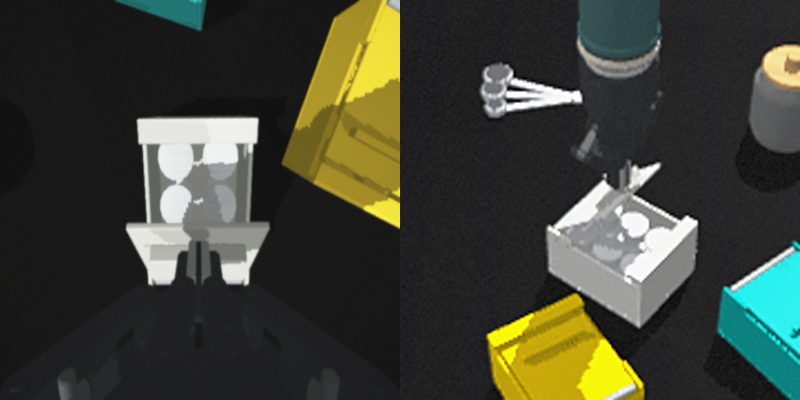

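The lid is at about 0.8 rad and the caddy hasn't moved. I lift off, go back behind the rib, and come down on the face between hinge and rib.

Call:
jog_arm(
  turn=[
    [0, 0, 0],
    [0, 0, 0],
    [0, 0, 0],
    [0, 0, 0],
    [0, 0, 0],
  ],
  slide=[
    [0, -15, 0],
    [7, -5, 0],
    [17, 0, 0],
    [0, 10, 0],
    [0, 10, 0],
  ],
  grip=[0, 0, 0, 0, 0],
)

```text
time: 7.1
tool_pos: [0.5942, 0.0458, 0.1554]
tcp_rot: [-0.025, -2.212, 2.211]
wrist_force: [0.2, 0.8, 0.7]
width: 0.001
```

```bash
python3 st.py; python3 ang.py; python3 look.py l6
```

```text
7.1 [0.5942 0.0458 0.1554] [0.21 0.81 0.69] 0.0006365004498109385 [0.04 0.19 1.87 0.   1.08 1.63]
[[-1.     0.001 -0.021]
 [ 0.021  0.    -1.   ]
 [-0.001 -1.    -0.   ]]
418
(-0.01, 0.02) 129
top [0.6378 0.0083 0.1449] maxz 0.1475 theta 0.803
(0.065, 0.1) 89
top [0.6386 0.0787 0.1449] maxz 0.1469 theta 0.798
lip [0.6822 0.0431 0.0821] [ 0.6724 -0.0083  0.077 ] [0.6903 0.0984 0.0871] [0.003 0.682]
```

View pics/l6.png

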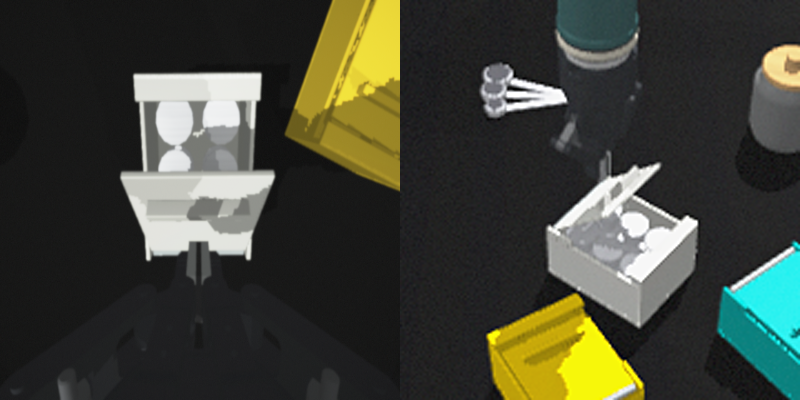

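The lid held at 0.8 rad with the hinge at the back, and the fingers now hang behind the rib. I press down along the arc.

Call:
jog_arm(
  turn=[
    [0, 0, 0],
    [0, 0, 0],
    [0, 0, 0],
    [0, 0, 0],
  ],
  slide=[
    [0, 12, 0],
    [-2, 9, 0],
    [-4, 4, 0],
    [-5, 6, 0],
  ],
  grip=[0, 0, 0, 0],
)

```text
time: 7.65
tool_pos: [0.6051, 0.0455, 0.1234]
tcp_rot: [-0.022, -2.21, 2.21]
wrist_force: [-0.9, -1.0, -0.1]
width: 0.0
```

Call:
jog_arm(
  turn=[
    [0, 0, 0],
    [0, 0, 0],
    [0, 0, 0],
    [0, 0, 0],
  ],
  slide=[
    [-3, 5, 0],
    [-3, 5, 0],
    [-2, 6, 0],
    [-2, 5, 0],
  ],
  grip=[0, 0, 0, 0],
)

```text
time: 8.05
tool_pos: [0.6156, 0.0453, 0.103]
tcp_rot: [-0.024, -2.211, 2.211]
wrist_force: [-1.5, 0.8, 1.5]
width: 0.002
```

```bash
python3 st.py; python3 ang.py; python3 look.py l7
```

```text
8.05 [0.6156 0.0453 0.103 ] [-1.48  0.76  1.46] 0.0015033389312311463 [0.03 0.28 1.86 0.   0.99 1.63]
[[-1.     0.    -0.021]
 [ 0.021  0.    -1.   ]
 [-0.    -1.    -0.   ]]
589
(-0.01, 0.02) 172
top [6.206e-01 4.000e-04 1.688e-01] maxz 0.1896 theta 1.069
(0.065, 0.1) 142
top [0.6503 0.0743 0.0991] maxz 0.1028 theta 0.317
lip [0.6822 0.0433 0.0821] [ 0.6721 -0.0081  0.0765] [0.6903 0.0972 0.0875] [0.0026 0.6821]
```

View pics/l7.png

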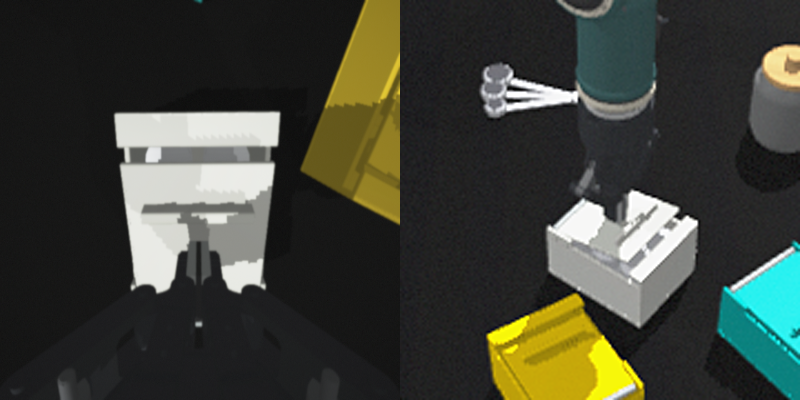

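The lid is near 0.25 rad and clear of the lip (gap at rows 147–162). I finish pressing it flat.

Call:
jog_arm(
  turn=[
    [0, 0, 0],
    [0, 0, 0],
    [0, 0, 0],
    [0, 0, 0],
  ],
  slide=[
    [-1, 4, 0],
    [0, 4, 0],
    [0, 3, 0],
    [0, 1, 0],
  ],
  grip=[0, 0, 0, 0],
)

```text
time: 8.6
tool_pos: [0.6167, 0.0453, 0.0913]
tcp_rot: [-0.025, -2.211, 2.211]
wrist_force: [0.6, -0.2, 2.6]
width: -0.005
```

Call:
jog_arm(
  turn=[
    [0, 0, 0],
    [0, 0, 0],
  ],
  slide=[
    [0, 1, 0],
    [0, 0, 0],
  ],
  grip=[0, 0],
)

```text
time: 8.8
tool_pos: [0.6168, 0.0453, 0.0908]
tcp_rot: [-0.025, -2.211, 2.211]
wrist_force: [0.4, 0.2, 3.2]
width: 0.001
```

```bash
cat > flat.py <<'E'
from h import *
p=eyes.read_camera("scene");c=cloud(p);im=p["img"].astype(int)
w=(im.max(-1)-im.min(-1)<40)&(im.min(-1)>70)
for x0 in np.arange(.60,.69,.01):
    for y in ((-.002,.02),(.07,.092)):
        Q=c[w&(c[...,0]>x0-.004)&(c[...,0]<x0+.004)&(c[...,1]>y[0])&(c[...,1]<y[1])&(c[...,2]<.15)]
        print(round(x0,3),y[0],len(Q),np.median(Q[:,2]).round(4) if len(Q) else '')
E
python3 st.py; python3 flat.py; python3 look.py l8
```

```text
8.8 [0.6168 0.0453 0.0908] [0.36 0.25 3.24] 0.0011938264431391723 [ 0.03  0.3   1.87 -0.    0.97  1.63]
[[-1.     0.001 -0.021]
 [ 0.021  0.    -1.   ]
 [-0.001 -1.    -0.   ]]
0.6 -0.002 24 0.0743
0.6 0.07 0 
0.61 -0.002 22 0.0755
0.61 0.07 12 0.0739
0.62 -0.002 26 0.0744
0.62 0.07 24 0.0744
0.63 -0.002 31 0.074
0.63 0.07 20 0.0746
0.64 -0.002 22 0.0747
0.64 0.07 10 0.0758
0.65 -0.002 34 0.0754
0.65 0.07 25 0.076
0.66 -0.002 26 0.0742
0.66 0.07 22 0.0738
0.67 -0.002 17 0.0749
0.67 0.07 14 0.0771
0.68 -0.002 26 0.0829
0.68 0.07 23 0.0831
```

View pics/l8.png

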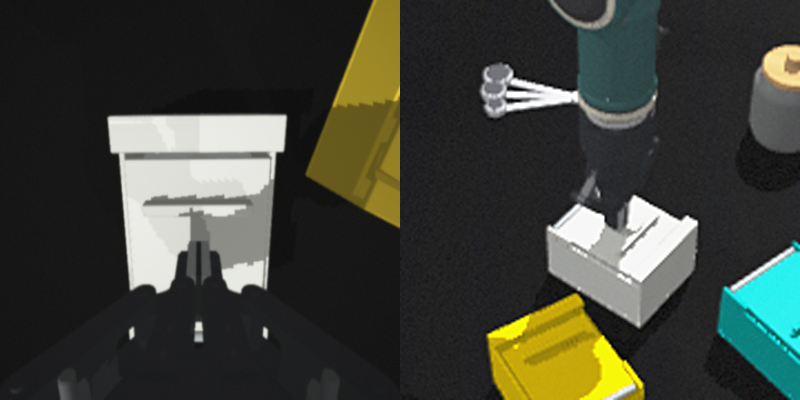

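The lid is flat: depth shows z≈0.074 everywhere, with a narrow dark slit before the lip at row ~155. I add a little press and slide forward.

Call:
jog_arm(
  turn=[
    [0, 0, 0],
    [0, 0, 0],
    [0, 0, 0],
    [0, 0, 0],
    [0, 0, 0],
  ],
  slide=[
    [0, 1, 0],
    [-4, 0, 0],
    [-4, 0, 0],
    [-4, 0, 0],
    [0, 0, 0],
  ],
  grip=[0, 0, 0, 0, 0],
)

```text
time: 9.45
tool_pos: [0.6289, 0.0451, 0.0903]
tcp_rot: [-0.024, -2.211, 2.211]
wrist_force: [-0.0, 1.0, 6.7]
width: 0.0
```

Call:
jog_arm(
  turn=[
    [0, 0, 0],
    [0, 0, 0],
    [0, 0, 0],
  ],
  slide=[
    [-3, 0, 0],
    [-3, 0, 0],
    [0, 0, 0],
  ],
  grip=[0, 0, 0],
)

```text
time: 9.75
tool_pos: [0.6326, 0.045, 0.0899]
tcp_rot: [-0.019, -2.209, 2.209]
wrist_force: [-4.7, 0.1, 10.4]
width: 0.002
```

```bash
python3 st.py;python3 ang.py; python3 look.py l9
```

```text
9.75 [0.6326 0.045  0.0899] [-4.7   0.06 10.36] 0.0016574038513655076 [0.03 0.33 1.83 0.   0.99 1.62]
[[-1.    -0.004 -0.021]
 [ 0.021  0.    -1.   ]
 [ 0.004 -1.    -0.   ]]
53
(-0.01, 0.02) 30
top [0.632  0.0023 0.1772] maxz 0.178 theta 1.021
(0.065, 0.1) 0
lip [0.6782 0.0432 0.0819] [ 0.6603 -0.0096  0.0766] [0.6899 0.0962 0.0873] [0.0128 0.6776]
```

View pics/l9.png

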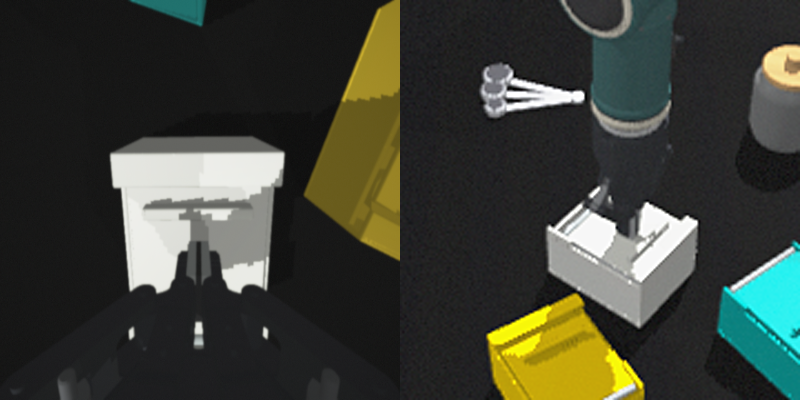

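The lid was carried along by friction ahead of the fingers. Force x is now -4.7 N, so it may be at the stop, and the caddy's front is unmoved. I check the rib position.

```bash
cat > rib.py <<'E'
from h import *
for n in ("scene","top"):
    p=eyes.read_camera(n);c=cloud(p);im=p["img"].astype(int)
    w=(im.max(-1)-im.min(-1)<40)&(im.min(-1)>70)&(c[...,2]>.0795)&(c[...,2]<.088)&(abs(c[...,1]-.045)<.06)
    Q=c[w&(c[...,0]>.62)&(c[...,0]<.695)]
    print(n,np.histogram(Q[:,0],np.arange(.62,.696,.003)))
    for t in("rib","lid_edge","lip"):
        print(t,[(round(r["conf"],2),c2w(p,r["xyz"]).round(4)) for r in nets.search_frame(t,p)])
E
python3 rib.py
```

```text
scene (array([ 0,  1,  0,  1,  0,  0,  3,  6,  1,  0,  0,  0, 14, 28, 28,  0,  0,
       13, 45, 32, 42, 39, 44, 13,  0]), array([0.62 , 0.623, 0.626, 0.629, 0.632, 0.635, 0.638, 0.641, 0.644,
       0.647, 0.65 , 0.653, 0.656, 0.659, 0.662, 0.665, 0.668, 0.671,
       0.674, 0.677, 0.68 , 0.683, 0.686, 0.689, 0.692, 0.695]))
rib [(0.93, array([0.8307, 0.07  , 0.0723])), (0.87, array([ 0.6901, -0.1362,  0.075 ])), (0.56, array([0.6356, 0.0276, 0.0701]))]
lid_edge [(0.89, array([ 0.6956, -0.1348,  0.0757])), (0.89, array([0.8331, 0.0727, 0.0745])), (0.71, array([0.6407, 0.0299, 0.0734]))]
lip [(0.8, array([0.6463, 0.0122, 0.066 ])), (0.78, array([ 0.7   , -0.1443,  0.0745])), (0.74, array([0.8391, 0.0541, 0.0739]))]
top (array([0, 0, 0, 0, 0, 0, 0, 0, 0, 0, 0, 0, 0, 0, 0, 0, 0, 0, 0, 0, 0, 0,
       0, 0, 0]), array([0.62 , 0.623, 0.626, 0.629, 0.632, 0.635, 0.638, 0.641, 0.644,
       0.647, 0.65 , 0.653, 0.656, 0.659, 0.662, 0.665, 0.668, 0.671,
       0.674, 0.677, 0.68 , 0.683, 0.686, 0.689, 0.692, 0.695]))
rib [(0.88, array([ 0.6876, -0.1282,  0.069 ])), (0.86, array([0.8438, 0.0773, 0.0745])), (0.42, array([0.6168, 0.0612, 0.0743]))]
lid_edge [(0.76, array([0.6159, 0.056 , 0.0729])), (0.69, array([0.8497, 0.074 , 0.074 ])), (0.57, array([ 0.6895, -0.1358,  0.0756]))]
lip [(0.93, array([0.8554, 0.0667, 0.076 ])), (0.77, array([ 0.675 , -0.1285,  0.0704])), (0.73, array([0.6189, 0.06  , 0.0726])), (0.2, array([0.618 , 0.0504, 0.0734]))]
```

The rib is at x≈0.657–0.665, against about 0.6585–0.6645 expected at home. To be sure, I ease the press and push the rib itself until the stop is felt.

Call:
jog_arm(
  turn=[
    [0, 0, 0],
    [0, 0, 0],
    [0, 0, 0],
    [0, 0, 0],
    [0, 0, 0],
  ],
  slide=[
    [0, -1, 0],
    [-3, 0, 0],
    [-3, 0, 0],
    [-2, 0, 0],
    [0, 0, 0],
  ],
  grip=[0, 0, 0, 0, 0],
)

```text
time: 10.8
tool_pos: [0.6405, 0.0448, 0.0901]
tcp_rot: [-0.019, -2.209, 2.209]
wrist_force: [-3.5, 0.5, 7.7]
width: 0.002
```

```bash
python3 st.py; python3 look.py l10
```

```text
10.8 [0.6405 0.0448 0.0901] [-3.49  0.47  7.71] 0.0016061444846106714 [0.03 0.34 1.81 0.   0.99 1.62]
[[-1.    -0.004 -0.021]
 [ 0.021  0.    -1.   ]
 [ 0.004 -1.     0.   ]]
```

View pics/l10.png

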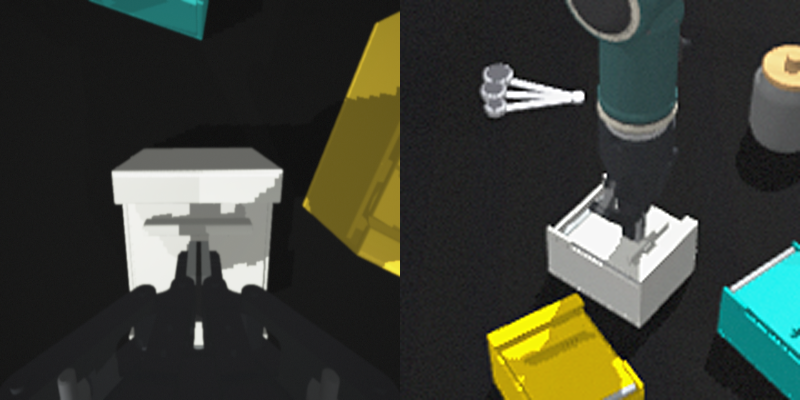

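Call:
jog_arm(
  turn=[
    [0, 0, 0],
    [0, 0, 0],
    [0, 0, 0],
    [0, 0, 0],
  ],
  slide=[
    [-2, -1, 0],
    [-2, 0, 0],
    [-1, 0, 0],
    [0, 0, 0],
  ],
  grip=[0, 0, 0, 0],
)

```text
time: 11.3
tool_pos: [0.6459, 0.0446, 0.0905]
tcp_rot: [-0.02, -2.209, 2.209]
wrist_force: [-4.7, 0.2, 3.3]
width: -0.001
```

Call:
jog_arm(
  turn=[
    [0, 0, 0],
    [0, 0, 0],
    [0, 0, 0],
  ],
  slide=[
    [-1, 0, 0],
    [-1, 0, 0],
    [0, 0, 0],
  ],
  grip=[0, 0, 0],
)

```text
time: 11.6
tool_pos: [0.6469, 0.0446, 0.0903]
tcp_rot: [-0.017, -2.208, 2.208]
wrist_force: [-7.9, 0.8, 5.0]
width: -0.0
```

Call:
jog_arm(
  turn=[
    [0, 0, 0],
    [0, 0, 0],
  ],
  slide=[
    [-1, 0, 0],
    [0, 0, 0],
  ],
  grip=[0, 0],
)

```text
time: 11.8
tool_pos: [0.6478, 0.0446, 0.0903]
tcp_rot: [-0.017, -2.208, 2.208]
wrist_force: [-7.0, 0.5, 4.7]
width: -0.001
```

```bash
python3 st.py; python3 rib.py | grep -A3 scene; python3 look.py l11
```

```text
11.8 [0.6478 0.0446 0.0903] [-6.95  0.53  4.72] -0.0009398037696912203 [0.03 0.35 1.8  0.   1.   1.62]
[[-1.    -0.006 -0.021]
 [ 0.021 -0.    -1.   ]
 [ 0.006 -1.     0.   ]]
scene (array([ 0,  0,  0,  0,  0,  0,  1,  0,  0,  1,  0,  3,  6, 22, 33, 12,  0,
        0, 24, 47, 36, 45, 42, 38,  1]), array([0.62 , 0.623, 0.626, 0.629, 0.632, 0.635, 0.638, 0.641, 0.644,
       0.647, 0.65 , 0.653, 0.656, 0.659, 0.662, 0.665, 0.668, 0.671,
       0.674, 0.677, 0.68 , 0.683, 0.686, 0.689, 0.692, 0.695]))
```

View pics/l11.png

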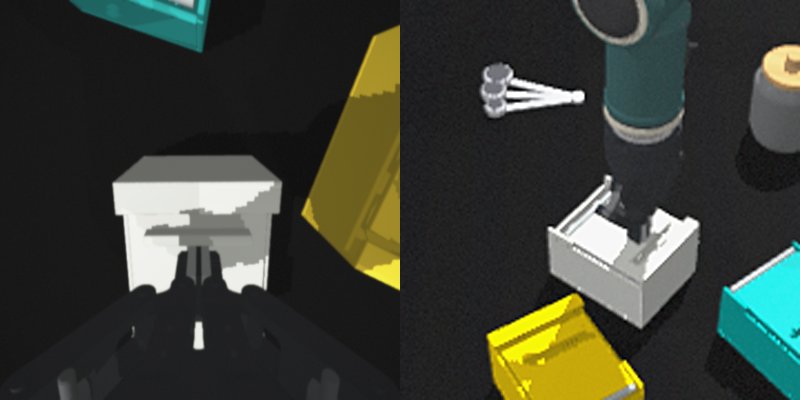

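At about 7–8 N the rib and lip moved together by ~1.5 mm, so the lid is fully home. I stop pushing and draw away: up and slightly back first, then clear.

Call:
jog_arm(
  turn=[
    [0, 0, 0],
    [0, 0, 0],
    [0, 0, 0],
    [0, 0, 0],
    [0, 0, 0],
  ],
  slide=[
    [1, -2, 0],
    [2, -5, 0],
    [2, -20, 0],
    [0, -40, 0],
    [0, -40, 0],
  ],
  grip=[0, 0, 0, 0, 0],
)

```text
time: 12.8
tool_pos: [0.6454, 0.0446, 0.1987]
tcp_rot: [-0.024, -2.211, 2.211]
wrist_force: [-0.2, 0.8, 1.1]
width: 0.0
```

Call:
jog_arm(
  turn=[
    [0, 0, 0],
    [0, 0, 0],
    [0, 0, 0],
    [0, 0, 0],
    [0, 0, 0],
  ],
  slide=[
    [35, 0, 0],
    [45, 0, 0],
    [45, 0, 0],
    [30, 0, 0],
    [0, 0, 0],
  ],
  grip=[0, 0, 0, 0, 0],
)

```text
time: 13.3
tool_pos: [0.4873, 0.0481, 0.1982]
tcp_rot: [-0.023, -2.211, 2.211]
wrist_force: [1.3, 0.1, 0.0]
width: -0.002
```

```bash
python3 st.py; python3 rib.py|grep -A3 -E "scene|top"; python3 flat.py; python3 look.py l12
python3 - <<'E'
from h import *
p=eyes.read_camera("top");save(p,"topend");cv2.imwrite('pics/topendz.png',cv2.resize(cv2.imread('pics/topend.png')[165:255,220:310],(600,600)))
c=cloud(p);im=p["img"].astype(int)
m=(abs(c[...,0]-.6)<.12)&(abs(c[...,1]-.045)<.085)&(im.max(-1)-im.min(-1)<40)&(im.min(-1)>60)&(c[...,2]>.03)
P=c[m];print(cv2.minAreaRect((P[m[m]][:,:2]*1000).astype(np.float32)),np.quantile(P[:,0],[.002,.998]),np.quantile(P[:,1],[.002,.998]))
f=np.load('top1.npz');c=f['c'];im=f['img'].astype(int)
m=(abs(c[...,0]-.6)<.12)&(abs(c[...,1]-.045)<.085)&(im.max(-1)-im.min(-1)<40)&(im.min(-1)>60)&(c[...,2]>.03)
print(np.quantile(c[m][:,0],[.002,.998]),np.quantile(c[m][:,1],[.002,.998]))
E
```

```text
13.3 [0.4873 0.0481 0.1982] [1.28 0.14 0.03] -0.002267443323751557 [ 0.05 -0.05  2.05  0.    1.15  1.64]
[[-1.    -0.    -0.021]
 [ 0.021  0.    -1.   ]
 [ 0.    -1.    -0.   ]]
scene (array([ 1,  2,  3,  0,  0,  3,  4,  5,  2,  2,  3,  0,  9, 15, 34, 12, 12,
        4, 25, 40, 45, 36, 42, 36,  5]), array([0.62 , 0.623, 0.626, 0.629, 0.632, 0.635, 0.638, 0.641, 0.644,
       0.647, 0.65 , 0.653, 0.656, 0.659, 0.662, 0.665, 0.668, 0.671,
       0.674, 0.677, 0.68 , 0.683, 0.686, 0.689, 0.692, 0.695]))
--
top (array([ 0,  0,  0,  0,  0,  1,  1,  1,  0,  0,  4,  0,  1, 41, 34,  9,  2,
        4, 18, 47, 40, 47, 38, 34,  0]), array([0.62 , 0.623, 0.626, 0.629, 0.632, 0.635, 0.638, 0.641, 0.644,
       0.647, 0.65 , 0.653, 0.656, 0.659, 0.662, 0.665, 0.668, 0.671,
       0.674, 0.677, 0.68 , 0.683, 0.686, 0.689, 0.692, 0.695]))
0.6 -0.002 23 0.0753
0.6 0.07 22 0.0751
0.61 -0.002 25 0.0764
0.61 0.07 16 0.0766
0.62 -0.002 24 0.0752
0.62 0.07 23 0.076
0.63 -0.002 34 0.0755
0.63 0.07 19 0.0767
0.64 -0.002 25 0.0768
0.64 0.07 21 0.0769
0.65 -0.002 25 0.077
0.65 0.07 19 0.0784
0.66 -0.002 37 0.0787
0.66 0.07 15 0.082
0.67 -0.002 28 0.0775
0.67 0.07 18 0.0774
0.68 -0.002 24 0.0829
0.68 0.07 22 0.0824
((586.3356323242188, 49.65215301513672), (212.42214965820312, 126.06871032714844), 0.17382284998893738) [0.48041377 0.69138654] [-0.01274509  0.11207874]
[0.55118961 0.69002016] [-0.00534557  0.09811202]
```

View pics/l12.png

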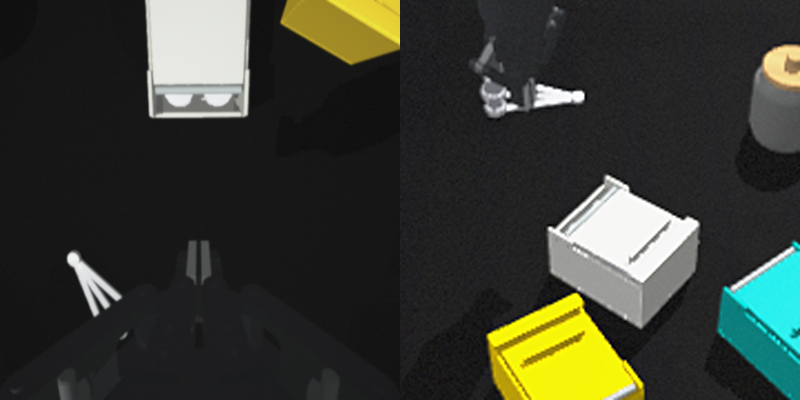

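View pics/topend.png

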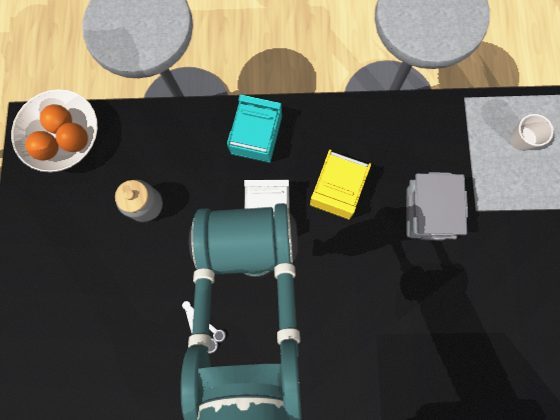

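The lid is closed and held under the lip, the fingers are clear, and the bystanders are where they were. I hand the job in.

```bash
python3 -c "
from h import *
print(bot.finish_job(), bot.read_state()['time'])"
```

```text
the job is handed in; nothing more can be done
the job is handed in; nothing more can be done
```

The lid of the white caddy is folded flat, slid home beneath the lip, and held there with the fingers drawn away. I handed the job in at about 13.5 s of the 38 s allowed.

**How it was done:** With the fingers shut, I folded the lid from about 1.6 to 0.8 rad. I then moved the fingers behind the rib and pressed the lid flat. Most of the slide under the lip came from friction under the pressing fingertips. A direct push on the rib at about 7–8 N then confirmed the stop. The highest force I read was about 11 N.

**Last checks:**
- **Lid home:** After I let go, the lid stayed under the lip. The gap from rib to lip was about 9–10 mm, against 10 mm expected when fully home.
- **Lid height:** It rests against the lip's underside, about 1–3 mm above fully flat towards its free edge.
- **Clear of the scene:** The robot was touching nothing. In the pictures the jar, glass containers and spoons were where they started, though the arm partly hid the spoons in the last top view.

**What was off:**
- **Caddy moved slightly:** That last push on the rib shifted the caddy by roughly 1–2 mm.
- **Networks:** They found the finished rib and lip poorly, so I took the final positions from depth instead.

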